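Put the two flat scrapers back in their holder slots

ROBOT

A 7-joint arm with a two-finger parallel gripper is mounted at the origin on the work surface. World frame = base frame: x ahead of the robot, y to its left, z up, the work surface at z = 0. Lengths are in m, angles in rad, forces in N, time in s.
With the tool pointing down it reaches from about 0.425 to 0.925 m from the base axis. Payload 6.8 kg.
Tool frame: the origin (TCP) lies on the centre line of the jaws, within the pads' length; the fingertips stand bot.tip_reach ahead of it and the grasp point (between the pads) lies 3 mm ahead of it (bot.tip_reach is the distance from the TCP to the fingertips, in m); z points along the fingers, y is the line along which they close (so a half turn about z gives the same grasp; the last joint's range is limited). The gripper opens to 85 mm and grips with 20 to 120 N. Pads are 22 mm wide; open, the fingers measure 114 mm over their backs; the gripper's body (76 mm by 85 mm) begins 54 mm behind the grasp point. The pads swing forward as they close: fully open they stand 13 mm farther back than shut.
Start: joints at [-1.335, 0.477, 0.022, 1.555, -0.011, 1.109, -0.083], TCP at [0.228, 0.636, 0.253] pointing down, gripper open.
Joint ranges: [-2.96, 2.96], [-0.34, 2.1], [-1.41, 1.46], [0.24, 2.44], [-1.37, 4.51], [0.17, 1.92], [-2.96, 2.96]. Speed limits (rad/s): [2.39, 2.39, 3.14, 3.14, 3.14, 3.14, 3.14].

INTERFACE

Orientations are given as a unit quaternion [w, x, y, z].
In Python, from station import bot gives the robot as it stands.
- The arm moves only by the tool jog_arm, never from a script. Its argument "deltas" is a list of rows, each a list of 7 numbers: the shift along the world's x, y, z in m, then the turn, a rotation vector about the world's x, y, z in rad, then the opening, from 0 (shut) to 1 (fully open). In form: [[x, y, z, rx, ry, rz, grip], ...]. A call has 1 to 10 rows; each row shifts and turns the commanded pose from where the row before left it; what a row does not reach is not made up. A row lasts 1/10 s, in which the tool goes at most 50 mm and 8.59 degrees, less where a joint would pass 70% of its speed; a pose out of reach is approached as far as the arm can. A call with a gripper value outside its range is refused whole. The fingers move at their own pace and stop on an object; "newtons" is the grip in N (left out, the last holds). Time passes only in rows, so rows that do not move let the fingers close. It gives the time, the measured TCP pose, the force, the opening and the grip force at its end, in the units of the state.
- bot.get_obs(): the state, without advancing time (a new reading comes with each control period).
- bot.read_camera(name): name is "scene" or "top"; returns a dict with "img" (384x512x3 uint8, red, green, blue), "K" (3x3 intrinsics, pixels), "eye" and "attitude" of the camera in the world. Camera axes: x right, y down, z forward; pixel columns grow to the right and rows downward; lengths in m; the calibration is good to about 2 mm. A picture is of the moment at which its call begins. There is no depth.
- bot.hand_in(): hands the job in; it is judged then, once.
The state is a dict: "t": time; "q": joint angles; "joint_vel": joint speeds; "joint_torque": joint torques, N m; "eef_pos": TCP position; "tool_rot": TCP orientation; "contact_force": force on the tool from outside, world axes, zero at the start; "torque": the same for the moment, N m; "gripper_width": opening from 0.0 (shut) to 1.0 (fully open); "grasp_force": force on a finger pad.
Only numpy, scipy, OpenCV 4.12 (cv2) and the standard library are available. Lean on these libraries where they do the work, as an engineer would, in place of code of your own. Each camera call takes 0.05 s, during which the arm holds its last target. There are 200 camera calls.

TASK

Put both flat scrapers away in the black slotted holder: each blade goes edge down into the slot cut to its own length, the long blade in the long slot and the short blade in the short slot. Each must be fully home, with its handle lying flat on the holder's front shelf and the handle's front end up against the black block. Leave the circuit board, the solder reel and the flux bottle alone.

Things in the scene. Friction and masses are not known exactly. Their poses are not given: they have to be found in the camera images.
- long_scraper: long scraper, about 0.1 kg: blue square handle 24 x 24 x 100 mm, flat steel blade 120 long, 30 high, 3 mm thick, standing on edge. Origin: underside, mid-width, at the handle's front end where the blade starts. x along the blade to its tip (handle at x -100 to 0, blade 0 to 120 mm), y across, z up (handle top 24, blade top 30 mm). Balance point 10 to 30 mm behind the origin
- short_scraper: short scraper, about 0.1 kg: blue square handle 24 x 24 x 100 mm, flat steel blade 70 long, 30 high, 3 mm thick, standing on edge. Origin: underside, mid-width, at the handle's front end where the blade starts. x along the blade to its tip (handle at x -100 to 0, blade 0 to 70 mm), y across, z up (handle top 24, blade top 30 mm). Balance point 10 to 30 mm behind the origin
- holder: fixed holder: aluminium base plate 260 x 140 x 10 mm with a black block 150 (x) x 130 (y) x 26 mm on its far part (top 36 mm above the bench). Origin: at bench height under the middle of the block's front face; x points into the block, along the slots, z up. Bare shelf for the handles at x -110 to 0, block at 0 to 150 mm. Two slots, 70 mm apart, for the blades
- long_slot (a point): long slot of the block, at holder y +35 mm: 132 mm long, 11 wide, 26 deep, open on top and at the front face, closed at the far end; its floor is level with the shelf, 10 mm above the bench. This point: mid-width on the front face at floor level; x into the slot, z up. The long scraper is home when its origin and x axis are here
- short_slot (a point): short slot, at holder y -35 mm: 82 mm long, 11 wide, 26 deep, otherwise like the long slot. This point: mid-width on the block's front face at floor level (10 mm above the bench); x into the slot, z up. The short scraper is home when its origin and x axis are here
- circuit_board: a green circuit board with white and yellow parts, 100 x 80 mm, 20 mm high, lying loose; bystander. Origin under its centre
- solder_reel: an aluminium reel 56 mm in diameter and 40 mm high, standing loose on its flange; bystander. Origin under its centre
- flux_bottle: a small amber bottle 38 mm in diameter, 85 mm high, standing loose; bystander. Origin under its centre
There are look-alikes about, which are no part of the job. Leave any white look-alike of the short_scraper alone. What is shaped like the long_scraper but yellow is not meant.

How it is judged:
By the outcome, as a careful person would: the job done as asked, in the order asked, and still so for the second after the job is handed in, with the robot touching nothing.
It also fails if it takes over 61 s, if anything falls off the work surface, if the arm or the gripper's body presses on something with over 40 N, if the wrist force passes 120 N, or if a joint passes its speed limit or range.

## Working session

There is one attempt and no reset: what is moved stays moved. The work goes in short steps, Python scripts to look and compute and a tool call to move; the robot and the scene stay as the last step left them, time stands still between calls to the robot, and variables do not carry over. Pictures are saved under pics/ and viewed, at most 10 in all, crops included, and the job is handed in when it is done.

Besides the shell and the picture viewer there is one more tool, called after "Request:" as name(argument=value, ...), one argument or row to a line, values as JSON. jog_arm: Moves the arm, as the interface text tells. Its arguments: {"type":"object","properties":{"deltas":{"type":"array"},"newtons":{"type":"number"}},"required":["deltas"]}

```bash
mkdir -p pics; ls
python3 - <<'E'
from station import bot
import cv2,pickle
o=bot.get_obs(); print(o, bot.tip_reach)
d={}
for n in("scene","top"):
    c=bot.read_camera(n); d[n]=c
    cv2.imwrite(f"pics/{n}0.png",cv2.resize(c["img"][:,:,::-1],(800,600),interpolation=cv2.INTER_CUBIC)); print(n,c["K"],c["eye"],c["attitude"])
pickle.dump(d,open("cam0.pkl","wb"))
E
```

```text
pics
{'t': 0.0, 'q': array([-1.33508371,  0.47780512,  0.02231907,  1.55645356, -0.0114682 ,
        1.10928065, -0.08308687]), 'joint_vel': array([ 0.00104937, -0.0007868 , -0.00047195, -0.00169317,  0.00127411,
        0.00170375, -0.00086411]), 'joint_torque': array([-1.41181031e-04, -5.96461022e+01,  1.60813104e+00, -2.81190133e+01,
        1.25469381e-02,  9.60534060e-03, -2.61559939e-05]), 'eef_pos': array([0.22735083, 0.63497801, 0.25232103]), 'tool_rot': array([-7.89829055e-05,  1.71027667e-01,  9.85265807e-01, -9.05891805e-04]), 'contact_force': array([ 0.18188851, -0.07905555, -0.97118479]), 'torque': array([-0.05010707, -0.00682038,  0.01416044]), 'grasp_force': 0.0, 'gripper_width': 1.0044950945837419} 0.022
scene [[477.97469742   0.         248.01074337]
 [  0.         477.97469742 197.04057536]
 [  0.           0.           1.        ]] [ 1.175089   -0.97807284  0.99941962] [-0.39697968  0.86389341  0.2836765  -0.12499183]
top [[379.77058223   0.         251.72091512]
 [  0.         379.77058223 187.45790684]
 [  0.           0.           1.        ]] [ 0.4574703  -0.09253964  1.13484814] [-0.02584724  0.7106867  -0.70232151  0.03163607]
```

View pics/top0.png

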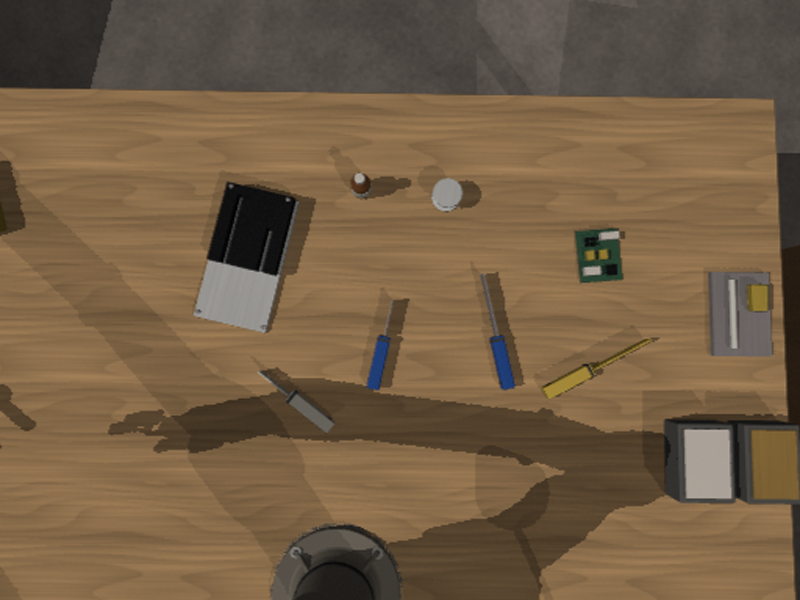

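View pics/scene0.png

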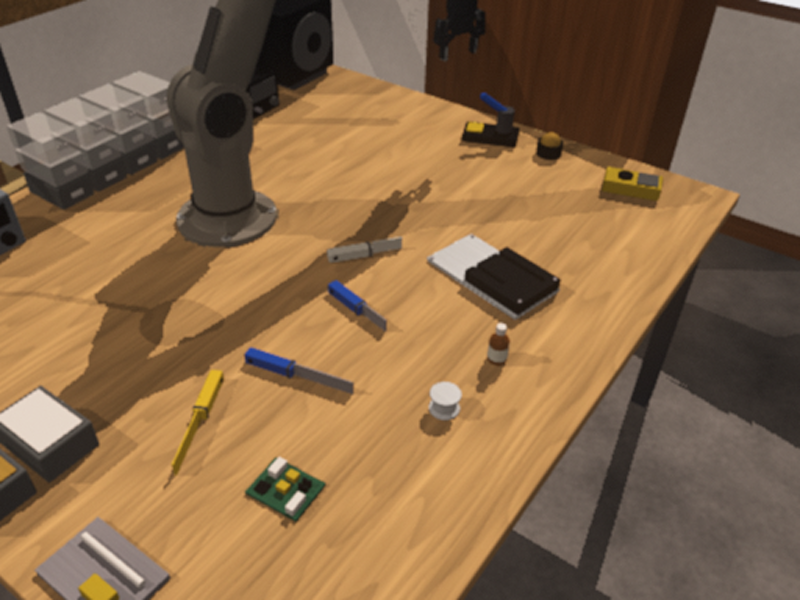

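Candidates in the top view (800 px wide): the blue short-bladed tool at (383,345) and the blue long-bladed tool at (498,330). The white one at (297,400) and the yellow one at (600,368) are the look-alikes. The two blue ones fit the description, and I'll confirm that in enlarged crops.

```bash
cat > h.py <<'E'
import numpy as np, cv2
from scipy.spatial.transform import Rotation as R
def rot(q): return R.from_quat(np.asarray(q),scalar_first=True)
def ray(c,u,v,z):
    d=rot(c["attitude"]).apply(np.linalg.solve(c["K"],[u,v,1.])); e=np.asarray(c["eye"])
    return e+d*(z-e[2])/d[2]
def proj(c,P):
    p=rot(c["attitude"]).inv().apply(np.atleast_2d(P)-c["eye"])@np.asarray(c["K"]).T
    return p[:,:2]/p[:,2:]
E
python3 - <<'E'
import pickle,cv2
d=pickle.load(open("cam0.pkl","rb"))
i=d["top"]["img"][112:262,120:340,::-1]; cv2.imwrite("pics/topc.png",cv2.resize(i,None,fx=3.6,fy=3.6,interpolation=cv2.INTER_CUBIC))
i=d["scene"]["img"][145:260,150:365,::-1]; cv2.imwrite("pics/scenec.png",cv2.resize(i,None,fx=3.7,fy=3.7,interpolation=cv2.INTER_CUBIC))
E
```

```text
(no output)
```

View pics/topc.png

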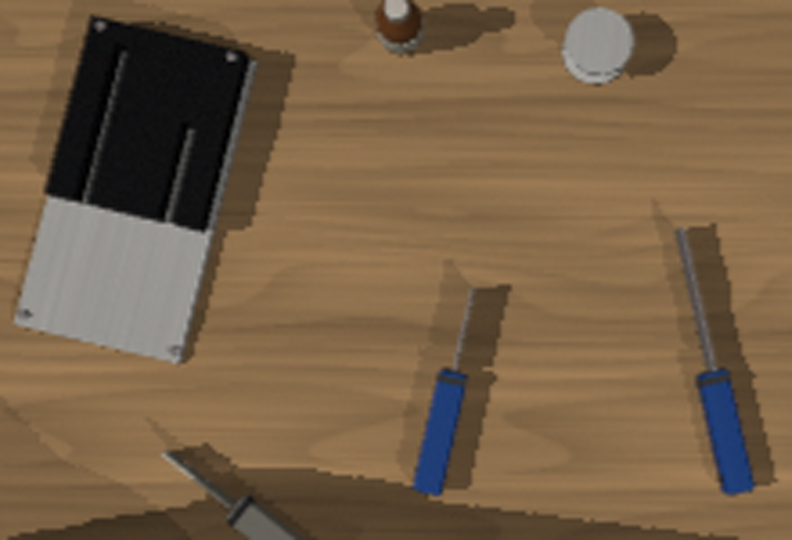

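View pics/scenec.png

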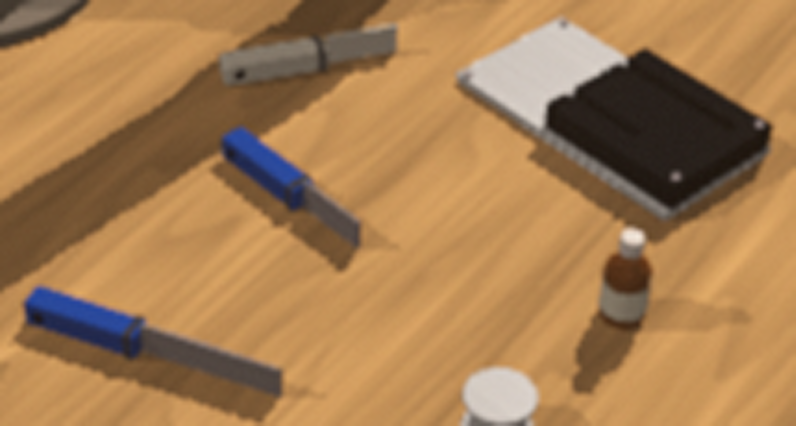

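Both blue tools are confirmed. In the top crop the short one's blade is about 85 px long, with its tip at (472,289). The long one's is about 145 px, with its tip at (680,229). The white tool at (240,510) and the yellow one are not meant. The long slot is at x≈105 px and the short one at x≈180 px. Next I fit the poses.

```bash
cat > fit.py <<'E'
from h import *; import pickle
from scipy.optimize import least_squares
d=pickle.load(open("cam0.pkl","rb"))
o={"top":(120,112,3.6),"scene":(150,145,3.7)}
def fit(name,pts,z0,x0):
    def res(p):
        c,s=np.cos(p[2]),np.sin(p[2]); r=[]
        for cam,u,v,x,y,z in pts:
            W=[p[0]+c*x/1e3-s*y/1e3,p[1]+s*x/1e3+c*y/1e3,z/1e3+z0]
            a,b,k=o[cam]; m=np.array([(u+.5)/k-.5+a,(v+.5)/k-.5+b])
            r.append(proj(d[cam],W)[0]-m)
        return np.ravel(r)
    f=least_squares(res,x0,loss="soft_l1"); print(name,f.x.round(4),np.degrees(f.x[2]).round(2)); print(res(f.x).reshape(-1,2).round(1).tolist())
T,S="top","scene"
fit("holder",[(T,46,195,0,65,10),(T,208,232,0,-65,10),(T,15,322,-110,70,10),(T,181,362,-110,-70,10),(T,93,16,150,65,36),(T,247,60,150,-65,36),
 (S,462,75,-110,-70,10),(S,565,20,-110,70,10),(S,550,103,0,-65,36),(S,673,197,150,-65,36),(S,768,128,150,65,36),(S,640,52,0,65,36)],0,[.7,.3,-.2])
fit("short",[(T,415,490,-100,12,24),(T,441,495,-100,-12,24),(T,440,372,0,12,24),(T,467,375,0,-12,24),(T,472,289,70,0,30),
 (S,223,140,-100,-12,24),(S,240,128,-100,12,24),(S,290,188,0,-12,24),(S,305,180,0,12,24),(S,358,222,70,0,30),(S,356,245,70,0,0)],0,[.5,0,-.2])
fit("long",[(T,723,492,-100,12,24),(T,753,488,-100,-12,24),(T,698,375,0,12,24),(T,728,370,0,-12,24),(T,680,229,120,0,30),
 (S,28,300,-100,-12,24),(S,38,288,-100,12,24),(S,128,325,0,-12,24),(S,142,318,0,12,24),(S,281,370,120,0,30),(S,279,393,120,0,0)],0,[.5,-.2,.2])
E
python3 fit.py
```

```text
holder [ 0.5959  0.1843 -0.227 ] -13.01
[[2.4, -0.3], [-0.3, -0.3], [-0.3, -0.1], [-0.5, 0.0], [0.0, -0.9], [0.1, -2.8], [-2.3, -0.4], [-1.7, -0.7], [-1.8, 0.6], [-0.6, -2.1], [0.6, -0.4], [0.8, -0.8]]
short [ 0.4676 -0.084  -0.1997] -11.44
[[-0.7, 0.1], [0.2, 0.5], [-0.3, -1.0], [0.2, -0.1], [-0.2, -0.6], [-2.0, -0.9], [-0.9, -0.8], [-0.0, 1.1], [1.7, -0.0], [-0.5, -0.1], [0.0, 0.9]]
long [ 0.4705 -0.2931  0.2209] 12.66
[[0.2, 1.1], [-0.0, 0.4], [-0.4, -0.2], [-0.8, -0.6], [-0.1, -0.7], [-2.3, 0.3], [-0.7, -1.6], [0.8, 3.6], [1.1, 0.0], [-0.7, -0.4], [0.1, 0.8]]
```

```bash
python3 - <<'E'
s=open("fit.py").read()
s=s.replace("(T,46,195,0,65,10),","(T,84,203,0,40.5,10),(T,121,53,132,40.5,10),(T,166,222,0,-29.5,10),(T,188,130,82,-29.5,10),").replace("(T,247,60,150,-65,36),","").replace("(S,673,197,150,-65,36),","")
s=s.replace("    f=least","    global P\n    f=least").replace('loss="soft_l1");','loss="soft_l1"); P=globals().setdefault("PP",{}); P[name]=f.x;')
s+='''
def box(x0,x1,y0,y1,z0,z1): return [np.array(q,float) for z in(z0,z1) for q in [((x0,y0,z),(x1,y0,z)),((x1,y0,z),(x1,y1,z)),((x1,y1,z),(x0,y1,z)),((x0,y1,z),(x0,y0,z))]]
H=box(-100,0,-12,12,0,24)[4:]
G={"holder":box(-110,150,-70,70,10,10)[4:]+box(0,150,-65,65,10,36)[4:]+box(0,132,29.5,40.5,10,36)[4:]+box(0,82,-40.5,-29.5,10,36)[4:],"short":H+box(0,70,-1,1,0,30)[::4],"long":H+box(0,120,-1,1,0,30)[::4]}
k=4
def draw(cam,a,b,w,h):
    im=cv2.resize(d[cam]["img"][b:b+h,a:a+w,::-1],None,fx=k,fy=k,interpolation=cv2.INTER_CUBIC)
    for n,L in G.items():
        x,y,t=PP[n]; M=R.from_euler("z",t)
        for l in L:
            uv=((proj(d[cam],M.apply(l/1e3)+[x,y,0])-[a,b]+.5)*k-.5)
            cv2.line(im,*[tuple(int(round(q*16)) for q in e) for e in uv],(0,255,255),1,cv2.LINE_AA,4)
    return im
A=np.hstack([draw("top",120,112,75,104),draw("top",230,170,100,104)]);
B=np.hstack([draw("scene",270,145,90,60),draw("scene",155,175,100,80)[:240]])
B=B[:, :A.shape[1]]; A=A[:,:B.shape[1]]
out=np.vstack([A[:360],B]); cv2.imwrite("pics/ov.png",out); print(out.shape)
'''
open("fit.py","w").write(s)
E
python3 fit.py
```

```text
holder [ 0.5951  0.1843 -0.223 ] -12.78
[[-0.2, -0.3], [0.8, -1.0], [-0.2, -0.1], [0.6, -1.0], [-0.2, -0.1], [-0.2, 0.3], [-0.4, 0.2], [-0.2, -0.6], [-2.6, -0.4], [-2.0, -0.7], [-1.9, 0.5], [0.5, -0.6], [0.5, -0.9]]
short [ 0.4676 -0.084  -0.1997] -11.44
[[-0.7, 0.1], [0.2, 0.5], [-0.3, -1.0], [0.2, -0.1], [-0.2, -0.6], [-2.0, -0.9], [-0.9, -0.8], [-0.0, 1.1], [1.7, -0.0], [-0.5, -0.1], [0.0, 0.9]]
long [ 0.4705 -0.2931  0.2209] 12.66
[[0.2, 1.1], [-0.0, 0.4], [-0.4, -0.2], [-0.8, -0.6], [-0.1, -0.7], [-2.3, 0.3], [-0.7, -1.6], [0.8, 3.6], [1.1, 0.0], [-0.7, -0.4], [0.1, 0.8]]
(600, 700, 3)
```

View pics/ov.png

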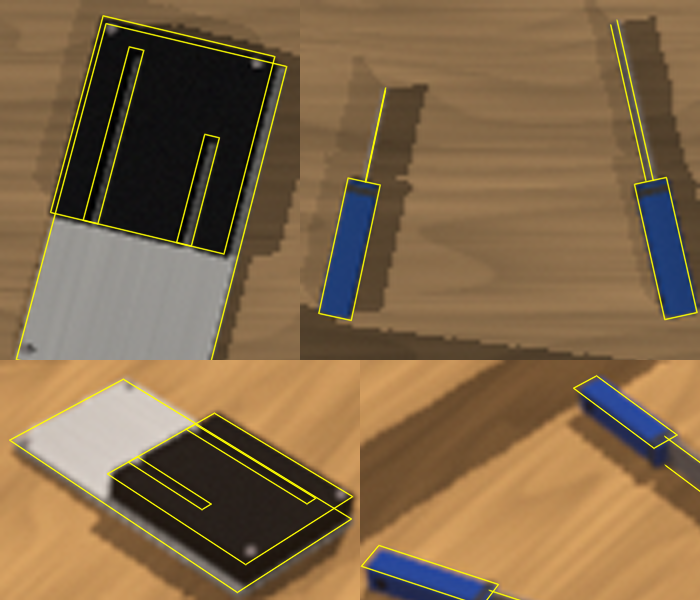

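Request:
jog_arm(
  deltas=[
    [0.0323, -0.0235, 0, 0, 0, 0.0566, 1],
    [0.0323, -0.0235, 0, 0, 0, 0.0566, 1],
    [0.0323, -0.0235, 0, 0, 0, 0.0566, 1],
    [0.0323, -0.0235, 0, 0, 0, 0.0566, 1],
    [0.0323, -0.0235, 0, 0, 0, 0.0566, 1],
    [0.0323, -0.0235, 0, 0, 0, 0.0566, 1],
    [0.0323, -0.0235, 0, 0, 0, 0.0566, 1],
    [0.0323, -0.0235, 0, 0, 0, 0.0566, 1],
    [0.0323, -0.0235, 0, 0, 0, 0.0566, 1],
    [0.0323, -0.0235, 0, 0, 0, 0.0566, 1],
  ],
  newtons=40,
)

```text
t: 1.1
eef_pos: [0.5515, 0.3993, 0.2528]
tool_rot: [-0.0, -0.112, 0.994, -0.0]
contact_force: [-0.1, 1.0, 0.2]
gripper_width: 0.999
grasp_force: 0.0
```

Request:
jog_arm(
  deltas=[
    [0, -0.045, 0, 0, 0, 0, 1],
    [0, -0.045, 0, 0, 0, 0, 1],
    [0, -0.045, 0, 0, 0, 0, 1],
    [0, -0.045, 0, 0, 0, 0, 1],
    [0, -0.045, 0, 0, 0, 0, 1],
    [0, -0.045, 0, 0, 0, 0, 1],
    [0, -0.045, 0, 0, 0, 0, 1],
    [0, -0.045, 0, 0, 0, 0, 1],
    [0, -0.045, 0, 0, 0, 0, 1],
    [0, -0.045, 0, 0, 0, 0, 1],
  ],
)

```text
t: 2.1
eef_pos: [0.55, -0.0512, 0.2531]
tool_rot: [-0.0, -0.111, 0.994, 0.0]
contact_force: [-0.0, -0.5, -1.0]
gripper_width: 0.998
grasp_force: 0.0
```

Request:
jog_arm(
  deltas=[
    [-0.011, -0.025, -0.01, 0, 0, 0, 0.7],
    [-0.011, -0.025, -0.01, 0, 0, 0, 0.7],
    [-0.011, -0.025, -0.01, 0, 0, 0, 0.7],
    [-0.011, -0.025, -0.01, 0, 0, 0, 0.7],
    [-0.011, -0.025, -0.01, 0, 0, 0, 0.7],
    [-0.011, -0.025, -0.01, 0, 0, 0, 0.7],
    [-0.011, -0.025, -0.01, 0, 0, 0, 0.7],
    [-0.011, -0.025, -0.01, 0, 0, 0, 0.7],
    [-0.011, -0.025, -0.01, 0, 0, 0, 0.7],
    [-0.011, -0.025, -0.01, 0, 0, 0, 0.7],
    [0, 0, 0, 0, 0, 0, 0.7],
  ],
)

```text
$.deltas: bad value
```

Request:
jog_arm(
  deltas=[
    [-0.011, -0.025, -0.01, 0, 0, 0, 0.7],
    [-0.011, -0.025, -0.01, 0, 0, 0, 0.7],
    [-0.011, -0.025, -0.01, 0, 0, 0, 0.7],
    [-0.011, -0.025, -0.01, 0, 0, 0, 0.7],
    [-0.011, -0.025, -0.01, 0, 0, 0, 0.7],
    [-0.011, -0.025, -0.01, 0, 0, 0, 0.7],
    [-0.011, -0.025, -0.01, 0, 0, 0, 0.7],
    [-0.011, -0.025, -0.01, 0, 0, 0, 0.7],
    [-0.011, -0.025, -0.01, 0, 0, 0, 0.7],
    [0, 0, -0.01, 0, 0, 0, 0.7],
  ],
)

```text
t: 3.1
eef_pos: [0.4491, -0.2783, 0.1528]
tool_rot: [-0.001, -0.108, 0.994, -0.001]
contact_force: [0.1, 0.3, 0.2]
gripper_width: 0.703
grasp_force: 0.0
```

Request:
jog_arm(
  deltas=[
    [-0.004, -0.011, -0.02, 0, 0, 0, 0.7],
    [-0.004, -0.0105, -0.02, 0, 0, 0, 0.7],
    [0, 0, -0.02, 0, 0, 0, 0.7],
    [0, 0, -0.015, 0, 0, 0, 0.7],
    [0, 0, -0.005, 0, 0, 0, 0.7],
    [0, 0, 0, 0, 0, 0, 0.7],
  ],
)

```text
t: 3.7
eef_pos: [0.4433, -0.2952, 0.0726]
tool_rot: [-0.001, -0.111, 0.994, 0.001]
contact_force: [0.1, 0.3, 0.0]
gripper_width: 0.705
grasp_force: 0.0
```

Request:
jog_arm(
  deltas=[
    [-0.002, -0.0045, -0.015, 0, 0, 0, 0.7],
    [0, 0, -0.015, 0, 0, 0, 0.7],
    [0, 0, -0.01, 0, 0, 0, 0.7],
    [0, 0, -0.006, 0, 0, 0, 0.7],
    [0, 0, 0, 0, 0, 0, 0.7],
    [0, 0, 0, 0, 0, 0, 0],
    [0, 0, 0, 0, 0, 0, 0],
    [0, 0, 0, 0, 0, 0, 0],
    [0, 0, 0, 0, 0, 0, 0],
    [0, 0, 0, 0, 0, 0, 0],
  ],
)

```text
t: 4.7
eef_pos: [0.442, -0.3008, 0.028]
tool_rot: [0.001, -0.111, 0.994, -0.0]
contact_force: [0.9, 1.4, 6.2]
gripper_width: 0.27
grasp_force: 40.9
```

Request:
jog_arm(
  deltas=[
    [0, 0, 0.01, 0, 0, 0, 0],
    [0, 0, 0.02, 0, 0, 0, 0],
    [0, 0, 0.03, 0, 0, 0, 0],
    [0, 0, 0.03, 0, 0, 0, 0],
    [0, 0, 0.03, 0, 0, 0, 0],
    [0, 0, 0.03, 0, 0, 0, 0],
    [0, 0, 0, 0, 0, 0, 0],
    [0, 0, 0, 0, 0, 0, 0],
  ],
  newtons=60,
)

```text
t: 5.5
eef_pos: [0.4415, -0.3003, 0.1778]
tool_rot: [0.0, -0.111, 0.994, -0.0]
contact_force: [-0.8, 0.9, -1.8]
gripper_width: 0.261
grasp_force: 59.2
```

Run:
```python
from station import bot
import cv2,pickle,numpy as np
d={n:bot.read_camera(n) for n in("top","scene")}; pickle.dump(d,open("cam1.pkl","wb")); o=bot.get_obs(); print(o["eef_pos"],o["tool_rot"],o["contact_force"],o["torque"])
A=cv2.resize(d["top"]["img"][150:290,250:370,::-1],None,fx=3.3,fy=3.3,interpolation=2)
B=cv2.resize(d["scene"]["img"][130:270,120:240,::-1],None,fx=3.3,fy=3.3,interpolation=2)
cv2.imwrite("pics/g1.png",np.hstack([A,B]))
```

```text
[ 0.44065017 -0.29985223  0.17628895] [-9.17720316e-04 -1.10938446e-01  9.93826642e-01  6.51646312e-04] [ 0.58044793  0.19507164 -1.19555607] [-0.03980119  0.02082683 -0.08048005]
```

View pics/g1.png

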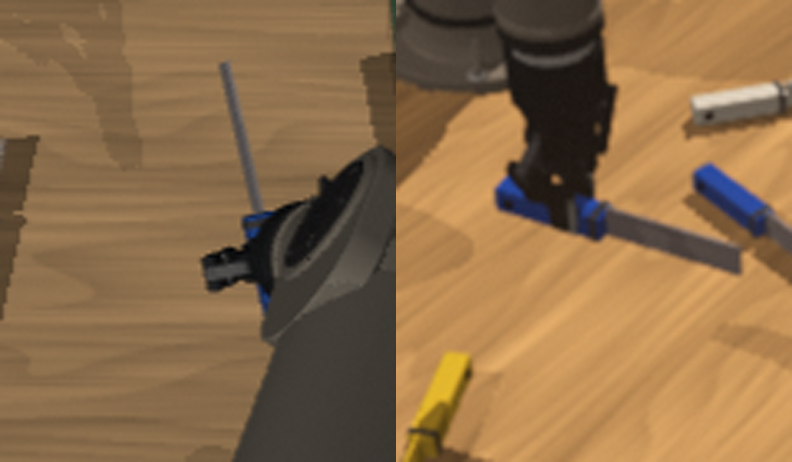

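The long scraper is held and level. The blade tip is at top-crop (224,63) and scene-crop (741,247), so I check it against the assumed grasp offset.

Run:
```python
from h import *; import pickle
d=pickle.load(open("cam1.pkl","rb"))
a=(317.9-.35,169.1-.35); b=(224.5-.35,204.8-.35)
print(ray(d["top"],*a,.178),ray(d["scene"],*b,.178), proj(d["top"],[.587,-.267,.178]),a,proj(d["scene"],[.587,-.267,.178]),b)
# blade direction in top: near handle (257,210)
print(ray(d["top"],250+257/3.3-.35,150+210/3.3-.35,.178))
```

```text
[ 0.58524691 -0.26671475  0.178     ] [ 0.58847341 -0.2656272   0.178     ] [[317.66024141 168.06695005]] (317.54999999999995, 168.75) [[223.37158505 204.50666041]] (224.15, 204.45000000000002)
[ 0.47256697 -0.29158807  0.178     ]
```

Request:
jog_arm(
  deltas=[
    [0.008, 0.033, 0, 0, 0, -0.0278, 0],
    [0.008, 0.033, 0, 0, 0, -0.0278, 0],
    [0.008, 0.033, 0, 0, 0, -0.0278, 0],
    [0.008, 0.033, 0, 0, 0, -0.0278, 0],
    [0.008, 0.033, 0, 0, 0, -0.0278, 0],
    [0.008, 0.033, 0, 0, 0, -0.0278, 0],
    [0.008, 0.033, 0, 0, 0, -0.0278, 0],
    [0.008, 0.033, 0, 0, 0, -0.0278, 0],
  ],
)

```text
t: 6.4
eef_pos: [0.5046, -0.0351, 0.1759]
tool_rot: [-0.002, 0.001, 1.0, -0.0]
contact_force: [-0.3, -0.4, -0.7]
gripper_width: 0.267
grasp_force: 59.2
```

Request:
jog_arm(
  deltas=[
    [0.008, 0.033, 0, 0, 0, -0.0278, 0],
    [0.008, 0.033, 0, 0, 0, -0.0278, 0],
    [0.008, 0.033, 0, 0, 0, -0.0278, 0],
    [0.008, 0.033, 0, 0, 0, -0.0278, 0],
    [0.008, 0.033, 0, 0, 0, -0.0278, 0],
    [0.008, 0.033, 0, 0, 0, -0.0278, 0],
    [0.008, 0.033, 0, 0, 0, -0.0278, 0],
    [0.007, 0.031, 0, 0, 0, -0.0274, 0],
    [0, 0, 0, 0, 0, 0, 0],
    [0, 0, 0, 0, 0, 0, 0],
  ],
)

```text
t: 7.4
eef_pos: [0.5675, 0.2258, 0.1754]
tool_rot: [-0.001, 0.11, 0.994, -0.001]
contact_force: [-0.1, -0.1, -0.8]
gripper_width: 0.267
grasp_force: 59.2
```

Request:
jog_arm(
  deltas=[
    [0, 0, -0.03, 0, 0, 0, 0],
    [0, 0, -0.03, 0, 0, 0, 0],
    [0, 0, -0.025, 0, 0, -0.003, 0],
    [0, 0, -0.01, 0, 0, 0, 0],
    [0, 0, 0, 0, 0, 0, 0],
    [0, 0, 0, 0, 0, 0, 0],
  ],
)

```text
t: 8.0
eef_pos: [0.5691, 0.225, 0.083]
tool_rot: [0.0, 0.113, 0.994, 0.0]
contact_force: [0.8, 0.4, -1.1]
gripper_width: 0.265
grasp_force: 59.2
```

```bash
cat > look.py <<'E'
import sys; from station import bot
from h import *; import pickle
n,ta,tb,tw,th,sa,sb,sw,sh=sys.argv[1],*map(int,sys.argv[2:10])
d={c:bot.read_camera(c) for c in("top","scene")}; pickle.dump(d,open(n+".pkl","wb")); o=bot.get_obs(); print(o["eef_pos"],o["tool_rot"],o["contact_force"])
A=cv2.resize(d["top"]["img"][tb:tb+th,ta:ta+tw,::-1],None,fx=4,fy=4,interpolation=2)
B=cv2.resize(d["scene"]["img"][sb:sb+sh,sa:sa+sw,::-1],None,fx=4,fy=4,interpolation=2)
cv2.imwrite(f"pics/{n}.png",np.hstack([A,B]))
E
python3 look.py p1 120 112 90 110 270 110 110 110
```

```text
[0.56953652 0.22559403 0.08376004] [1.03372451e-03 1.12543600e-01 9.93646056e-01 6.19737502e-04] [-0.05106414  0.09047761 -1.08771934]
```

View pics/p1.png

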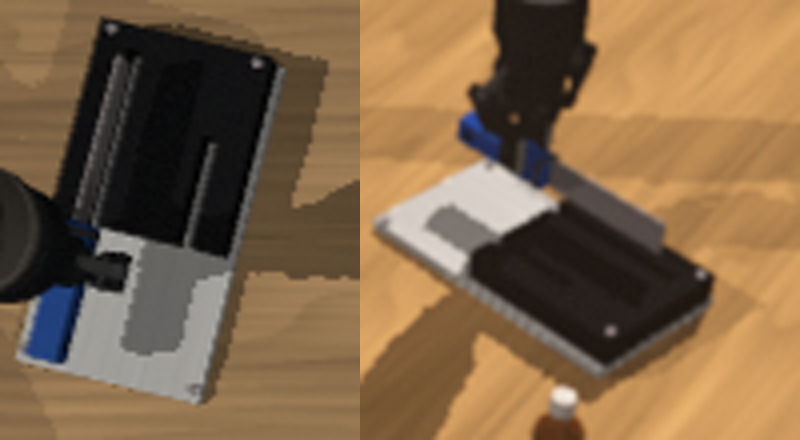

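```bash
cat > hf.py <<'E'
from h import *
def hf(p): 
    return (R.from_euler("z",.223).apply(np.asarray(p)-[.5951,.1843,0])*1e3).round(1)
E
python3 - <<'E'
from hf import *; import pickle
c=pickle.load(open("p1.pkl","rb"))["top"]
g=lambda u,v,z: hf(ray(c,120+(u+.5)/4-.5,112+(v+.5)/4-.5,z))
print("blade",g(121,57,.0858),g(84,215,.0858))
print("floor right edge @36",g(142,58,.036),g(103,222,.036),"left edge @10",g(133,58,.01),g(94,220,.01))
print("short right@36",g(216,145,.036),g(193,245,.036),"left@10",g(209,145,.01),g(187,245,.01))
print("corners shelf",g(18,358,.01),g(203,403,.01),"tcp",hf([.5695,.2256,.0838]))
E
```

```text
blade [114.1  28.4  85.8] [ 0.2 25.  85.8]
floor right edge @36 [125.9  28.8  36. ] [ 1.9 25.7 36. ] left edge @10 [129.   43.2  10. ] [ 3.6 40.3 10. ]
short right@36 [ 76.  -39.9  36. ] [  0.8 -42.   36. ] left@10 [ 78.3 -28.7  10. ] [  1.5 -31.5  10. ]
corners shelf [-108.9   68.6   10. ] [-109.3  -72.3   10. ] tcp [-34.1  34.6  83.8]
```

Run:
```python
import pickle
c=pickle.load(open("p1.pkl","rb"))["top"]["img"].mean(2).astype(int)
for v,a in((125,143),(128,143),(135,141),(145,139),(155,136),(163,134)): print(v,a,c[v,a:a+18])
for v in(148,155,165,172): print(v,164,c[v,164:178])
```

```text
125 143 [38 15 13 15 16 16 38 24 12  5  4  9 14 18 17 17 17 19]
128 143 [16 14 16 13 12 77 70 51 48 32 56 40 21 18 19 16 17 17]
135 141 [12 14 17 14 14 79 69 51 49 40 55 42 22 17 16 17 17 15]
145 139 [16 13 15 14 38 87 62 49 49 37 60 34 19 16 17 17 12 11]
155 136 [17 16 15 15 16 89 58 47 49 32 57 42 21 20 18 17 18 10]
163 134 [ 9 13 12 16 32 90 57 38 38 22 73 42 18 18 17 17 18 14]
148 164 [12  8 15 18 16 17  7  6 73 69 34 19 17 19]
155 164 [17 18 18 18  9  3 57 65 36 18 18 18 19 19]
165 164 [ 8  6  6 23 74 49 22 18 18 16 18 14 12 12]
172 164 [10 25 90 63 23 10 11 13 13 10  9 11  9  7]
```

Run:
```python
from hf import *; import pickle
c=pickle.load(open("p1.pkl","rb"))["top"]
g=lambda u,v,z: hf(ray(c,u,v,z))
for v,u in((128,148.4),(145,143.8),(163,138.9)): print("blade",g(u,v,.0858))
for v,u in((128,154.6),(145,150.2),(163,145.2)): print("slot right edge@36",g(u,v,.036))
for v,u in((148,173.9),(172,167.4)): print("short right edge@36",g(u,v,.036))
```

```text
blade [107.3  30.8  85.8]
blade [57.7 31.  85.8]
blade [ 5.5 31.3 85.8]
slot right edge@36 [120.1  28.9  36. ]
slot right edge@36 [68.2 28.6 36. ]
slot right edge@36 [13.5 29.3 36. ]
short right edge@36 [ 75.8 -40.8  36. ]
short right edge@36 [  3. -40.  36.]
```

The blade and slot are parallel within 0.2°, but the top camera shows the blade about 3 mm to −y of the slot centre. I shift it, lower to just above the block and measure again.

Request:
jog_arm(
  deltas=[
    [-0.0013, 0.0033, -0.007, 0, 0, 0, 0],
    [0, 0, -0.007, 0, 0, 0, 0],
    [0, 0, 0, 0, 0, 0, 0],
    [0, 0, 0, 0, 0, 0, 0],
  ],
)

```text
t: 8.5
eef_pos: [0.5669, 0.2288, 0.068]
tool_rot: [-0.0, 0.112, 0.994, -0.0]
contact_force: [-0.3, -0.5, -1.3]
gripper_width: 0.263
grasp_force: 59.2
```

```bash
python3 look.py p2 120 112 90 110 270 110 110 110
python3 - <<'E'
import pickle
c=pickle.load(open("p2.pkl","rb"))["top"]["img"].mean(2).astype(int)
for v,a in((123,143),(125,143),(127,143),(128,143),(135,141),(145,139),(155,136),(163,134)): print(v,a,c[v,a:a+18])
E
```

```text
[0.5673403  0.22879004 0.06838284] [7.32297942e-05 1.12396731e-01 9.93663409e-01 5.66899675e-06] [-0.48432143  0.88808058 -0.98046038]
123 143 [56 20 13 14 14 17 18 16 17 17 17 16 17 16 17 17 17 19]
125 143 [37 15 15 13 13 17 17 17 11  6  6  7 11 17 15 17 16 15]
127 143 [21 15 14 15 15 16 38 22  8  4 37 60 33 18 18 17 17 18]
128 143 [15 11 14 15 13 38 86 55 18  6 54 42 22 16 17 17 18 17]
135 141 [14 16 13 16 15 35 99 67 49 49 67 42 15 10  9  8  8 11]
145 139 [16 16 16 15 16 78 70 52 48 56 64 31  8  8  9  9 10 12]
155 136 [16 17 15 16 16 57 90 63 49 48 60 39 16  9 11  7 12  9]
163 134 [15 14 17 14 17 71 60 42 37 38 74 39 11 11 10 11 12 14]
```

Run:
```python
from hf import *; import pickle
c=pickle.load(open("p2.pkl","rb"))["top"]
g=lambda u,v,z: hf(ray(c,u,v,z))
for v,u in((135,146.8),(145,144.3),(155,141.55),(163,139.35)): print("blade",g(u,v,.0704))
for v,u in((135,152.6),(145,150.1),(155,147.6),(163,145.1)): print("slot right@36",g(u,v,.036))
print(hf([.5673,.2288,.068]))
```

```text
blade [89.3 35.  70.4]
blade [59.9 34.5 70.4]
blade [30.4 34.8 70.4]
blade [ 6.9 35.  70.4]
slot right@36 [98.6 29.3 36. ]
slot right@36 [68.2 28.9 36. ]
slot right@36 [37.9 28.5 36. ]
slot right@36 [13.4 29.6 36. ]
[-37.   37.2  68. ]
```

Request:
jog_arm(
  deltas=[
    [0, 0, -0.005, 0, 0, 0, 0],
    [0, 0, -0.005, 0, 0, 0, 0],
    [0, 0, -0.004, 0, 0, 0, 0],
    [0, 0, 0, 0, 0, 0, 0],
  ],
)

```text
t: 9.0
eef_pos: [0.5666, 0.2285, 0.0534]
tool_rot: [-0.001, 0.112, 0.994, -0.0]
contact_force: [-0.8, -1.0, -1.0]
gripper_width: 0.27
grasp_force: 59.2
```

Request:
jog_arm(
  deltas=[
    [0, 0, -0.005, 0, 0, 0, 0],
    [0, 0, -0.005, 0, 0, 0, 0],
    [0, 0, -0.004, 0, 0, 0, 0],
    [0, 0, 0, 0, 0, 0, 0],
    [0, 0, 0, 0, 0, 0, 0],
  ],
)

```text
t: 9.5
eef_pos: [0.5672, 0.2288, 0.0402]
tool_rot: [-0.0, 0.112, 0.994, -0.0]
contact_force: [1.1, -0.8, -1.1]
gripper_width: 0.258
grasp_force: 59.2
```

Request:
jog_arm(
  deltas=[
    [0, 0, -0.001, 0, 0, 0, 0],
    [0, 0, -0.001, 0, 0, 0, 0],
    [0.00195, -0.00044, 0, 0, 0, 0, 0],
    [0.00195, -0.00044, 0, 0, 0, 0, 0],
    [0, 0, 0, 0, 0, 0, 0],
  ],
)

```text
t: 10.0
eef_pos: [0.5717, 0.2278, 0.0384]
tool_rot: [0.0, 0.113, 0.994, 0.0]
contact_force: [0.4, 0.2, -1.6]
gripper_width: 0.266
grasp_force: 59.2
```

Request:
jog_arm(
  deltas=[
    [0.001, -0.0002, -0.0005, 0, 0, 0, 0],
    [0.001, -0.0002, 0, 0, 0, 0, 0],
    [0.001, -0.0002, 0, 0, 0, 0, 0],
    [0, 0, 0, 0, 0, 0, 0],
  ],
)

```text
t: 10.4
eef_pos: [0.573, 0.2278, 0.0381]
tool_rot: [-0.001, 0.112, 0.994, -0.0]
contact_force: [-5.6, -0.6, 6.9]
gripper_width: 0.262
grasp_force: 60.2
```

Request:
jog_arm(
  deltas=[
    [0.001, -0.0002, 0, 0, 0, 0, 0],
    [0.001, -0.0002, 0, 0, 0, 0, 0],
    [0, 0, 0, 0, 0, 0, 0],
  ],
)

```text
t: 10.7
eef_pos: [0.573, 0.2278, 0.0381]
tool_rot: [-0.003, 0.112, 0.994, -0.0]
contact_force: [-12.1, 0.9, 13.1]
gripper_width: 0.262
grasp_force: 61.0
```

Request:
jog_arm(
  deltas=[
    [0, 0, 0, 0, 0, 0, 0.55],
    [0, 0, 0, 0, 0, 0, 0.55],
    [0, 0, 0, 0, 0, 0, 0.55],
    [0, 0, 0.01, 0, 0, 0, 0.55],
    [0, 0, 0.02, 0, 0, 0, 0.55],
    [0, 0, 0.03, 0, 0, 0, 0.55],
    [0, 0, 0.03, 0, 0, 0, 0.55],
    [0, 0, 0.03, 0, 0, 0, 0.55],
  ],
)

```text
t: 11.5
eef_pos: [0.5764, 0.2267, 0.1597]
tool_rot: [0.0, 0.113, 0.994, 0.0]
contact_force: [0.5, -0.8, -0.5]
gripper_width: 0.554
grasp_force: 0.0
```

Request:
jog_arm(
  deltas=[
    [-0.01, -0.03, 0, 0, 0, 0.0025, 0.6],
    [-0.01, -0.03, 0, 0, 0, 0.0025, 0.6],
    [-0.012, -0.03, 0, 0, 0, 0.0025, 0.6],
    [-0.015, -0.03, 0, 0, 0, 0.0025, 0.6],
    [-0.015, -0.03, 0, 0, 0, 0.0025, 0.6],
    [-0.015, -0.03, 0, 0, 0, 0.0025, 0.6],
    [-0.015, -0.03, 0, 0, 0, 0.0025, 0.6],
    [-0.015, -0.03, 0, 0, 0, 0.0025, 0.6],
    [-0.015, -0.03, 0, 0, 0, 0.0025, 0.6],
    [-0.015, -0.034, 0, 0, 0, 0.0025, 0.6],
  ],
)

```text
t: 12.5
eef_pos: [0.4389, -0.078, 0.1586]
tool_rot: [0.001, 0.1, 0.995, 0.0]
contact_force: [0.2, 0.2, 0.3]
gripper_width: 0.6
grasp_force: 0.0
```

Request:
jog_arm(
  deltas=[
    [0, 0, -0.02, 0, 0, 0, 0.6],
    [0, 0, -0.03, 0, 0, 0, 0.6],
    [0, 0, -0.02, 0, 0, 0, 0.6],
    [0, 0, -0.01, 0, 0, 0, 0.6],
    [0, 0, 0, 0, 0, 0, 0.6],
  ],
)

```text
t: 13.0
eef_pos: [0.4387, -0.0772, 0.0773]
tool_rot: [-0.001, 0.1, 0.995, -0.0]
contact_force: [0.4, 0.5, -0.1]
gripper_width: 0.602
grasp_force: 0.0
```

Request:
jog_arm(
  deltas=[
    [0, -0.001, -0.02, 0, 0, 0, 0.6],
    [0, 0, -0.015, 0, 0, 0, 0.6],
    [0, 0, -0.01, 0, 0, 0, 0.6],
    [0, 0, -0.004, 0, 0, 0, 0.6],
    [0, 0, 0, 0, 0, 0, 0.6],
    [0, 0, 0, 0, 0, 0, 0],
    [0, 0, 0, 0, 0, 0, 0],
    [0, 0, 0, 0, 0, 0, 0],
    [0, 0, 0, 0, 0, 0, 0],
    [0, 0, 0, 0, 0, 0, 0],
  ],
  newtons=40,
)

```text
t: 14.0
eef_pos: [0.4397, -0.0781, 0.0296]
tool_rot: [0.001, 0.1, 0.995, 0.0]
contact_force: [-1.6, -0.4, 5.9]
gripper_width: 0.268
grasp_force: 39.7
```

Request:
jog_arm(
  deltas=[
    [0, 0, 0.01, 0, 0, 0, 0],
    [0, 0, 0.02, 0, 0, 0, 0],
    [0, 0, 0.03, 0, 0, 0, 0],
    [0, 0, 0.03, 0, 0, 0, 0],
    [0, 0, 0.02, 0, 0, 0, 0],
    [0, 0, 0.02, 0, 0, 0, 0],
  ],
  newtons=60,
)

```text
t: 14.6
eef_pos: [0.4389, -0.0781, 0.1606]
tool_rot: [0.0, 0.1, 0.995, 0.0]
contact_force: [0.5, 0.6, -2.7]
gripper_width: 0.267
grasp_force: 59.3
```

Request:
jog_arm(
  deltas=[
    [0.014, 0.03, 0, 0, 0, -0.003, 0],
    [0.014, 0.03, 0, 0, 0, -0.003, 0],
    [0.014, 0.03, 0, 0, 0, -0.003, 0],
    [0.014, 0.03, 0, 0, 0, -0.003, 0],
    [0.014, 0.03, 0, 0, 0, -0.003, 0],
    [0.014, 0.03, 0, 0, 0, -0.003, 0],
    [0.014, 0.03, 0, 0, 0, -0.003, 0],
    [0.015, 0.0286, 0, 0, 0, -0.004, 0],
    [0, 0, 0, 0, 0, 0, 0],
    [0, 0, 0, 0, 0, 0, 0],
  ],
)

```text
t: 15.6
eef_pos: [0.5517, 0.161, 0.159]
tool_rot: [-0.0, 0.112, 0.994, -0.0]
contact_force: [0.4, -1.1, -1.0]
gripper_width: 0.265
grasp_force: 59.4
```

Request:
jog_arm(
  deltas=[
    [0, 0, -0.02, 0, 0, 0, 0],
    [0, 0, -0.03, 0, 0, 0, 0],
    [0, 0, -0.02, 0, 0, 0, 0],
    [0, 0, -0.01, 0, 0, 0, 0],
    [0, 0, 0, 0, 0, 0, 0],
    [0, 0, 0, 0, 0, 0, 0],
  ],
)

```text
t: 16.2
eef_pos: [0.5525, 0.16, 0.0797]
tool_rot: [0.0, 0.113, 0.994, 0.0]
contact_force: [0.2, -0.4, -1.2]
gripper_width: 0.264
grasp_force: 59.4
```

```bash
python3 look.py p3 120 112 90 110 270 110 110 110
python3 - <<'E'
import pickle
c=pickle.load(open("p3.pkl","rb"))["top"]["img"].mean(2).astype(int)
for v,a in((143,166),(146,165),(149,164),(152,163),(156,162),(160,161),(164,160),(168,159)): print(v,a,c[v,a:a+18])
E
```

```text
[0.55295968 0.16054094 0.08011155] [9.51122646e-04 1.12549149e-01 9.93645593e-01 4.69852977e-04] [-0.80455203  0.43437675 -1.12909668]
143 166 [18 20 21 17 17 18 18 18 19 18 18 21 17 18 19 18 17 17]
146 165 [16 17 18 18 16 11  4 12 17 17 18 19 20 20 20 19 20 15]
149 164 [19 17 17 18 42 24 10 20 76 51 22 18 19 18 18 17 19 19]
152 163 [17 16 15 17 81 73 54 51 78 72 35 20 15 15 11 10 11 12]
156 162 [17 16 14 18 83 72 55 51 79 71 36 16 18 16  9 11  8 11]
160 161 [ 18  16  18  18 104  80  54  42  78  71  36  18  19  13  11  12  13  12]
164 160 [17 16 18 16 91 60 49 58 80 71 37 19 21 13 13 12 12 10]
168 159 [15 18 19 34 93 60 38 55 80 60 29 19 20 13 15 11 12 13]
```

View pics/p3.png

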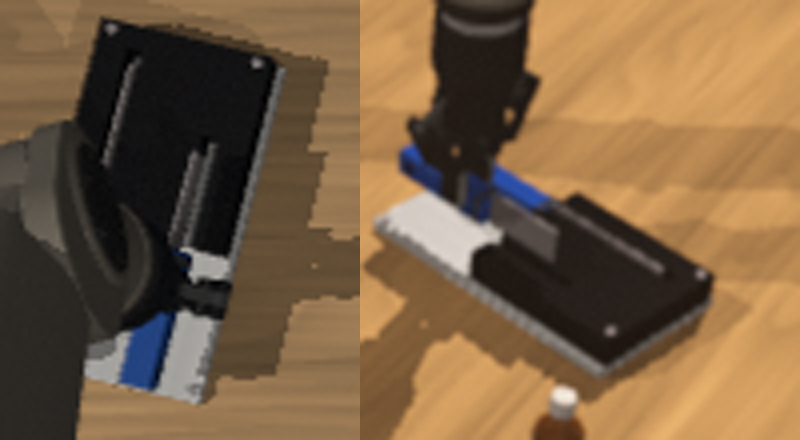

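The long scraper is seated, with its blade line in the left slot and its handle against the block. The short one hovers over its slot with its tip at about (197,150). Next I check it laterally.

Run:
```python
from hf import *; import pickle
c=pickle.load(open("p3.pkl","rb"))["top"]
g=lambda u,v,z: hf(ray(c,u,v,z))
for v,u in((152,167.1),(156,166.1),(160,165.05),(164,164.1),(168,162.85)): print("blade",g(u,v,.0805))
for v,u in((152,172.8),(156,171.8),(160,170.8),(164,169.8)): print("slot right@36",g(u,v,.036))
print(hf([.5529,.1604,.08]))
```

```text
blade [ 54.3 -35.7  80.5]
blade [ 42.7 -35.8  80.5]
blade [ 31.1 -35.7  80.5]
blade [ 19.6 -36.   80.5]
blade [  7.8 -35.4  80.5]
slot right@36 [ 63.6 -40.6  36. ]
slot right@36 [ 51.5 -40.7  36. ]
slot right@36 [ 39.4 -40.8  36. ]
slot right@36 [ 27.3 -40.9  36. ]
[-35.9 -32.6  80. ]
```

Request:
jog_arm(
  deltas=[
    [0, 0.0005, -0.01, 0, 0, 0, 0],
    [0, 0, -0.007, 0, 0, 0, 0],
    [0, 0, -0.005, 0, 0, 0, 0],
    [0, 0, -0.003, 0, 0, 0, 0],
    [0, 0, 0, 0, 0, 0, 0],
  ],
)

```text
t: 16.8
eef_pos: [0.5517, 0.1609, 0.0531]
tool_rot: [-0.001, 0.112, 0.994, -0.0]
contact_force: [-0.3, 0.5, -2.6]
gripper_width: 0.26
grasp_force: 59.4
```

Request:
jog_arm(
  deltas=[
    [0, 0, -0.005, 0, 0, 0, 0],
    [0, 0, -0.005, 0, 0, 0, 0],
    [0, 0, -0.003, 0, 0, 0, 0],
    [0, 0, 0, 0, 0, 0, 0],
    [0, 0, 0, 0, 0, 0, 0],
  ],
)

```text
t: 17.3
eef_pos: [0.5521, 0.161, 0.0407]
tool_rot: [-0.0, 0.112, 0.994, -0.0]
contact_force: [0.2, -1.5, -0.7]
gripper_width: 0.263
grasp_force: 59.4
```

Request:
jog_arm(
  deltas=[
    [0, 0, -0.001, 0, 0, 0, 0],
    [0.002, -0.0004, -0.001, 0, 0, 0, 0],
    [0.002, -0.0004, 0, 0, 0, 0, 0],
    [0.001, -0.0002, 0, 0, 0, 0, 0],
    [0.001, -0.0002, 0, 0, 0, 0, 0],
    [0, 0, 0, 0, 0, 0, 0],
  ],
)

```text
t: 17.9
eef_pos: [0.5575, 0.1607, 0.0398]
tool_rot: [-0.001, 0.112, 0.994, 0.0]
contact_force: [-5.8, 0.3, 9.0]
gripper_width: 0.265
grasp_force: 60.8
```

Request:
jog_arm(
  deltas=[
    [0.001, -0.0002, 0, 0, 0, 0, 0],
    [0.001, -0.0002, 0, 0, 0, 0, 0],
    [0, 0, 0, 0, 0, 0, 0],
  ],
)

```text
t: 18.2
eef_pos: [0.5591, 0.1604, 0.0398]
tool_rot: [-0.001, 0.112, 0.994, 0.0]
contact_force: [-5.8, 1.4, 10.7]
gripper_width: 0.267
grasp_force: 61.0
```

Request:
jog_arm(
  deltas=[
    [0.001, -0.0002, 0, 0, 0, 0, 0],
    [0.001, -0.0002, 0, 0, 0, 0, 0],
    [0.001, -0.0002, 0, 0, 0, 0, 0],
    [0, 0, 0, 0, 0, 0, 0],
  ],
)

```text
t: 18.6
eef_pos: [0.5593, 0.1604, 0.0397]
tool_rot: [-0.004, 0.112, 0.994, 0.0]
contact_force: [-14.8, 2.7, 20.1]
gripper_width: 0.261
grasp_force: 62.1
```

Request:
jog_arm(
  deltas=[
    [0, 0, 0, 0, 0, 0, 0.55],
    [0, 0, 0, 0, 0, 0, 0.55],
    [0, 0, 0, 0, 0, 0, 0.55],
    [0, 0, 0.01, 0, 0, 0, 0.55],
    [0, 0, 0.02, 0, 0, 0, 0.55],
    [0, 0, 0.03, 0, 0, 0, 0.55],
    [0, 0, 0.03, 0, 0, 0, 0.55],
    [0, 0, 0.03, 0, 0, 0, 0.55],
    [-0.03, -0.03, 0.01, 0, 0, 0, 0.55],
    [-0.03, -0.03, 0, 0, 0, 0, 0.55],
  ],
)

```text
t: 19.6
eef_pos: [0.5044, 0.099, 0.1714]
tool_rot: [0.002, 0.112, 0.994, 0.001]
contact_force: [0.4, -0.6, 0.8]
gripper_width: 0.548
grasp_force: 0.0
```

Request:
jog_arm(
  deltas=[
    [0.01, -0.045, 0, 0, 0, 0, 0.55],
    [0.01, -0.045, 0, 0, 0, 0, 0.55],
    [0, -0.045, 0, 0, 0, 0, 0.55],
    [0, -0.045, 0, 0, 0, 0, 0.55],
    [0, -0.045, 0, 0, 0, 0, 0.55],
    [0, -0.045, 0, 0, 0, 0, 0.55],
    [0, 0, 0, 0, 0, 0, 0.55],
    [0, 0, 0, 0, 0, 0, 0.55],
  ],
)

```text
t: 20.4
eef_pos: [0.5229, -0.1727, 0.1693]
tool_rot: [0.0, 0.114, 0.993, -0.0]
contact_force: [1.6, 1.4, -0.1]
gripper_width: 0.553
grasp_force: 0.0
```

```bash
python3 look.py p4 115 112 95 110 270 125 100 110
```

```text
[ 0.52336876 -0.16996711  0.16903707] [7.04476899e-05 1.11701791e-01 9.93741700e-01 3.73181314e-04] [-0.11518577  0.44813159 -0.24338323]
```

View pics/p4.png

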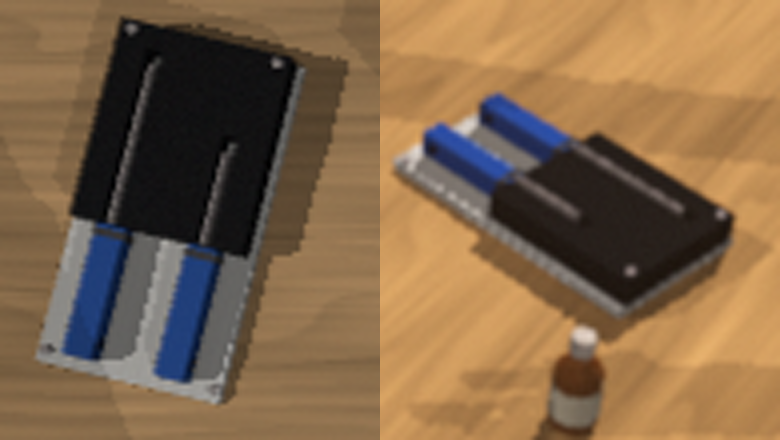

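Both handles lie flat on the shelf against the block, with the blades in their own slots. I do a quick numeric check of the rear ends before handing in.

Run:
```python
from hf import *; import pickle
c=pickle.load(open("p4.pkl","rb"))["top"]
g=lambda u,v,z: hf(ray(c,115+(u+.5)/4-.5,112+(v+.5)/4-.5,z))
print("long rear",g(64,354,.034),g(98,359,.034),"short rear",g(155,377,.034),g(188,382,.034))
print("blade tips top @40",g(158,60,.04),g(233,145,.04))
I=c["img"]
m=cv2.inRange(cv2.cvtColor(I,cv2.COLOR_RGB2HSV),(105,120,40),(125,255,255))[160:215,115:210]
n,_,s,ce=cv2.connectedComponentsWithStats(m)
for i in range(1,n):
    if s[i,4]>50: print(s[i],hf(ray(c,ce[i][0]+115,ce[i][1]+160,.034)))
```

```text
long rear [-101.    43.2   34. ] [-98.7  18.5  34. ] short rear [-101.8  -24.8   34. ] [-99.7 -48.9  34. ]
blade tips top @40 [123.   30.1  40. ] [ 74.9 -38.8  40. ]
[ 16  11  16  31 283] [-55.2  31.3  34. ]
[ 39  16  16  31 276] [-55.1 -36.8  34. ]
```

```bash
python3 -c "
from station import bot
print(bot.hand_in())"
```

```text
the job is handed in; nothing more can be done
None
```

I put both blue scrapers away in their matching slots, handles flat on the shelf and fronts against the block (confirmed in the last pictures), and handed the job in at about 20.5 s; no verdict was returned.

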